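Take the lift-off lid from the parts washer, rack it and collect the washed ferrules

TASK

Empty the small parts washer: swing its lid up on its hinges until it stands upright, lift it straight up off the two hinge pins and stand it on its hinge edge, handle up, in the slot of the draining rack. Then collect the two washed ferrules from the catch tray inside the washer into the grey tote, and leave everything else on the bench where it is.

Things in the scene. Friction and masses are not known exactly. Their poses are not given: they have to be found in the camera images.
- washer: Fixed bench-top parts washer: open stainless tray box 200 (x) x 160 (y) mm, 4 mm walls, rim 80 mm above the bench, catch-tray floor inside at 25 mm. Origin on the bench under the box's centre. Hinge line parallel to x, outside the +y wall; the lid's handle overhangs the -y wall. A grey control housing 80 x 150 x 78 mm high stands against the +x wall.
- washer_hinge (a point): Middle of the hinge line, on the axis of two fixed level pins, 8 mm thick, centred 65 mm either side along the washer's x, each between bracket plates 34 mm apart. 106 mm in washer +y from its origin, 84 mm above the bench; axes as the washer's.
- washer_stop (a point): Top middle of the fixed back-stop, an upright steel plate 70 mm wide standing 13 mm behind the hinge line (washer y = +119 mm), top 150 mm above the bench. The raised lid can lean on it about 10 degrees past upright and stays there by itself; let go before upright, it falls shut (the hinge has hardly any friction).
- lid: Loose stainless lid, 0.35 to 0.65 kg, plate 200 (x) x 168 (y) x 5 mm. Origin on its hinge line in the plate's middle plane, 1.5 mm under the pin axis when closed; x along the hinge as the washer's, y from handle to hinge, z out of the top face (up when closed, along washer +y when upright). Plate spans y -196 to -28. A rib under it stops it sliding off while closed.
- lid_fork (a point): One of the lid's two forks, at lid x = +65 (the other at -65), y = 0, z = 0 mm. Each straddles a pin: 16 mm wide, 19 mm over both prongs, slot 11 mm wide, open towards lid +y, slot bottom at y = -5.5, prong ends at y = +14 mm. With the lid upright the slots face down and it lifts off after about 20 mm.
- lid_grip (a point): Grip point on the lid's handle, a flat steel tab 70 mm wide (lid x), 8 mm thick, 38 mm long, rising outwards at 45 degrees from the front edge (lid y = -196, z = 0) along lid (0, -0.707, 0.707). Point on its middle plane 26 mm from that edge (y = -214.4, z = 18.4 mm). Pinch its thickness with the fingers pointing along lid (0, 0.707, -0.707).
- rack: Fixed draining rack: white base 190 (x) x 120 (y) mm, top at z = 10 mm, origin under its centre. Two upright steel wire loops 150 mm long (x), 85 mm high, 6 mm wire centred at y = +-18 mm, leave a slot 30 mm wide along x, open at the ends. The lid stands in it on its fork ends, plate along x, origin then 24 mm above the bench, leaning on a wire; either face either way.
- tote: Fixed grey open plastic tote, 200 (x) x 160 (y) x 80 mm high, 5 mm walls and floor; origin under its centre.
- ferrule_a: Washed stainless pipe ferrule, 150 g, standing in the washer's catch tray under the lid: flange 50 mm diameter, 6 mm thick at the bottom, tube 38 mm diameter above it, 50 mm high in all. Origin at the centre of its flange underside, z up the tube.
- ferrule_b: The second ferrule, the same as the first, beside it in the catch tray (along the washer's x).
- bottle: Bystander: amber glass bottle 62 mm diameter, 190 mm high; origin at the centre of its underside.
- jar: Bystander: whitish jar with cap, 72 mm diameter, 90 mm high; origin under its centre.
- tape: Bystander: tape roll lying flat, 90 mm diameter, 45 mm high; origin under its centre.
- wrench: Bystander: steel wrench 170 mm long lying along its x.
- brush: Bystander: wooden-handled brush 200 mm long lying along its x.
- jug: Bystander: white plastic mug 84 mm diameter, 100 mm high; origin under its centre.
- can: Bystander: plain aluminium can 66 mm diameter, 110 mm high; origin under its centre.
Mind the look-alikes: they are no part of the job. What is shaped like the rack but turquoise is not meant.

How it is judged:
By the outcome, as a careful person would: the job done as asked, in the order asked, and still so for the second after the job is handed in, with the robot touching nothing.
It also fails if it takes over 72 s, if anything falls off the work surface, if the arm or the gripper's body presses on something with over 40 N, if the wrist force passes 120 N, or if a joint passes its speed limit or range.

ROBOT

A 6-joint arm with a two-finger parallel gripper is mounted at the origin on the work surface. World frame = base frame: x ahead of the robot, y to its left, z up, the work surface at z = 0. Lengths are in m, angles in rad, forces in N, time in s.
With the tool pointing down it reaches from about 0.35 to 0.975 m from the base axis. Payload 4.9 kg.
Tool frame: the origin (TCP) lies midway between the tips of the shut fingers; the grasp point (between the pads) lies ctrl.tcp_to_grasp behind it (ctrl.tcp_to_grasp is the distance from the TCP to the grasp point, in m); z points along the fingers, y is the direction in which the jaws open and shut (so a half turn about z gives the same grasp; the last joint's range is limited). The gripper opens to 85 mm and grips with 20 to 120 N. Pads are 22 mm wide; open, the fingers measure 114 mm over their backs; the gripper's body (76 mm by 85 mm) begins 54 mm behind the grasp point. The pads swing forward as they close: fully open they stand 13 mm farther back than shut.
Start: joints at [-1.4, 0.053, 1.613, -0, 1.476, -0.119], TCP at [0.179, -0.599, 0.231] pointing down, gripper open.
Joint ranges: [-3.01, 3.01], [-1.01, 2.22], [0.06, 2.58], [-1.02, 4.17], [0.09, 2.62], [-3.14, 3.14]. Speed limits (rad/s): [2.57, 2.57, 3.14, 3.14, 3.14, 3.14].

INTERFACE

Orientations are given as a rotation vector (axis times angle).
In Python, from station import ctrl, get_image, calibration, finish_job, models gives the robot as it stands.
- The arm moves only by the shell command python3 -m creep 'ROWS' [FORCE]. ROWS is JSON, a list of rows, each a list of 7 numbers: the opening, from 0 (shut) to 1 (fully open), then the shift along the tool's x, y, z in m, then the turn, a rotation vector about the tool's x, y, z in degrees. A call has 1 to 20 rows; each row shifts and turns the commanded pose from where the row before left it, along the tool's axes as they then stand; what a row does not reach is not made up. A row lasts 1/10 s, in which the tool goes at most 50 mm and 8.59 degrees, less where a joint would pass 70% of its speed; a pose out of reach is approached as far as the arm can. A call with a gripper value outside its range is refused whole. The fingers move at their own pace and stop on an object; FORCE is the grip in N (left out, the last holds). Time passes only in rows, so rows that do not move let the fingers close. It gives the time, the measured TCP pose, the force and the opening at its end, in the units of the state.
- ctrl.get_obs(): the state, without advancing time (a new reading comes with each control period).
- get_image(name): name is "side" or "top" or "wrist"; returns the picture (480x640x3 uint8, red, green, blue); there is no depth.
- calibration(name): a dict with "mtx" (3x3 intrinsics, pixels), "R" (3x3) and "t" (3): a world point X has camera coordinates R X + t. Camera axes: x right, y down, z forward; pixel columns grow to the right and rows downward; lengths in m; the calibration is good to about 2 mm. A picture is of the moment at which its call begins: read the wrist's pose just before it. calibration takes no time and is no camera call; for the wrist camera it gives the pose at the moment of the call.
- finish_job(): hands the job in, once; it reports no verdict.
Trained networks look in the newest picture that a camera, given by its name, has taken for a name from the list of things; names that differ only in an ending like _2 or _b are one class to them, and where a whole thing is asked for, a point or a joint stands for the part that bears it (a point fixed in the world has none). Each returns a list of dicts, best first, with "conf" (0 to 1); they miss things now and then, are a little off and sometimes report something else, mostly with a low value. They report only what shows in the picture. A call takes as long as a camera call. They do not tell look-alikes from the thing itself.
- models.search_frame(camera, name): "extent" ([left, top, right, bottom] in pixels, round what is visible of it).
The state is a dict: "t": time; "q": joint angles; "dq": joint speeds; "effort": joint torques, N m; "tool_pos": TCP position; "tool_rot": TCP orientation; "contact_force": force on the tool from outside, world axes, zero at the start; "wrist_torque": the same for the moment, N m; "opening": finger opening in m.
Only numpy, scipy, OpenCV 4.12 (cv2) and the standard library are available. Lean on these libraries where they do the work, as an engineer would, in place of code of your own. Each camera call takes 0.05 s, during which the arm holds its last target. There are 200 camera calls.

## Working session

There is one attempt and no reset: what is moved stays moved. The work goes in short steps, Python scripts to look and compute and a shell command to move; the robot and the scene stay as the last step left them, time stands still between calls to the robot, and variables do not carry over. Pictures are saved under pics/ and viewed, about 8 in all and at most 12, crops included, and the job is handed in when it is done.

```bash
ls; mkdir -p pics
cat > h.py <<'E'
import numpy as np, cv2
from scipy.spatial.transform import Rotation as Rn
from station import ctrl,get_image,calibration,models
def ray(c,u,v):
    K=np.array(c['mtx']);R=np.array(c['R']);t=np.array(c['t']).ravel()
    return -R.T@t, R.T@np.linalg.inv(K)@np.array([u,v,1.])
def at_z(c,u,v,z):
    o,d=ray(c,u,v); return o+d*(z-o[2])/d[2]
def proj(c,X):
    X=np.atleast_2d(X);P=X@np.array(c['R']).T+np.array(c['t']).ravel();p=P@np.array(c['mtx']).T
    return p[:,:2]/p[:,2:]
def save(n,im): cv2.imwrite('pics/'+n,cv2.cvtColor(im,cv2.COLOR_RGB2BGR))
E
python3 - <<'E'
from h import *
for n in ['top','side']:
    im=get_image(n);save(n+'0.png',im)
    c=calibration(n);print(n,np.round(ray(c,320,240),3).tolist())
    for k in ['washer','lid','lid_grip','rack','tote','bottle','jug']:
        try: print(k,[(np.round(r['extent']).tolist(),round(r['conf'],2)) for r in models.search_frame(n,k)][:3])
        except Exception as e: print(k,e)
o=ctrl.get_obs();print({k:np.round(v,3).tolist() for k,v in o.items()},ctrl.tcp_to_grasp)
E
```

```text
pics
top [[0.301, 0.011, 1.227], [0.194, 0.012, -0.981]]
washer [([280.0, 164.0, 368.0, 269.0], 0.81)]
lid [([278.0, 188.0, 372.0, 269.0], 0.65)]
lid_grip [([276.0, 190.0, 376.0, 272.0], 0.89), ([276.0, 158.0, 370.0, 273.0], 0.41)]
rack [([196.0, 210.0, 246.0, 281.0], 0.82), ([156.0, 304.0, 204.0, 374.0], 0.78)]
tote [([380.0, 152.0, 412.0, 185.0], 0.68), ([423.0, 212.0, 488.0, 294.0], 0.59)]
bottle [([249.0, 144.0, 276.0, 181.0], 0.86)]
jug [([166.0, 161.0, 219.0, 202.0], 0.75)]
side [[0.093, 0.988, 0.848], [0.305, -0.763, -0.57]]
washer [([227.0, 214.0, 343.0, 299.0], 0.6)]
lid [([241.0, 212.0, 343.0, 279.0], 0.96)]
lid_grip [([245.0, 214.0, 344.0, 281.0], 0.83)]
rack [([205.0, 311.0, 303.0, 376.0], 0.83), ([298.0, 373.0, 410.0, 461.0], 0.57)]
tote [([313.0, 170.0, 388.0, 229.0], 0.96), ([151.0, 305.0, 198.0, 365.0], 0.65)]
bottle [([180.0, 229.0, 211.0, 300.0], 0.83)]
jug [([154.0, 305.0, 196.0, 365.0], 0.83), ([204.0, 311.0, 301.0, 376.0], 0.4)]
{'t': 0.8, 'q': [-1.4, 0.053, 1.613, -0.0, 1.476, -0.119], 'dq': [0.002, -0.0, -0.002, -0.001, -0.001, -0.0], 'effort': [0.0, -39.364, -37.044, -0.0, 0.0, 0.0], 'tool_pos': [0.179, -0.599, 0.231], 'tool_rot': [3.109, 0.454, -0.0], 'contact_force': [0.04, -0.121, -0.059], 'wrist_torque': [-0.013, 0.044, -0.009], 'opening': 0.085} 0.0187
```

Run:
```python
import cv2
for n in ['top','side']:
    im=cv2.imread(f'pics/{n}0.png')
    im=im[130:430,120:520] if n=='top' else im[150:470,120:520]
    cv2.imwrite(f'pics/{n}0c.png',cv2.resize(im,None,fx=2 if n=='top' else 1.85,fy=2 if n=='top' else 1.85,interpolation=cv2.INTER_CUBIC))
```

```text
(no output)
```

View pics/top0c.png

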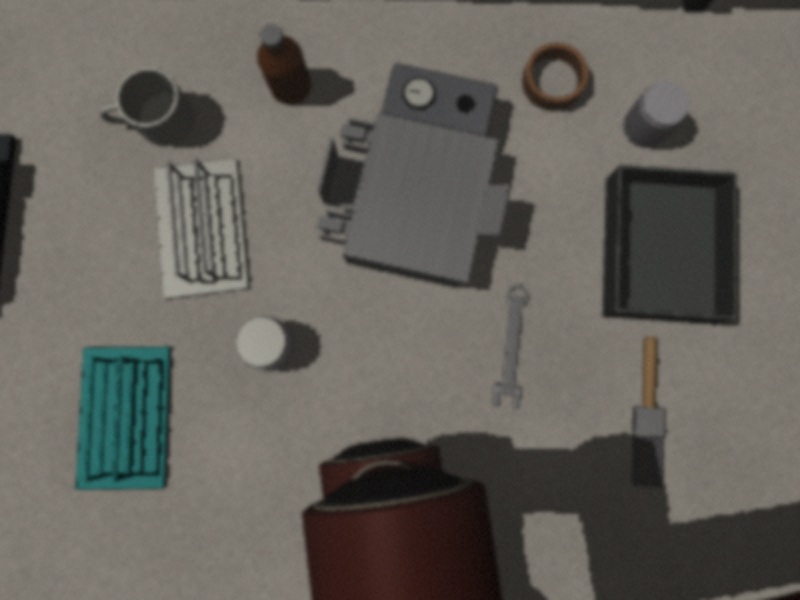

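View pics/side0c.png

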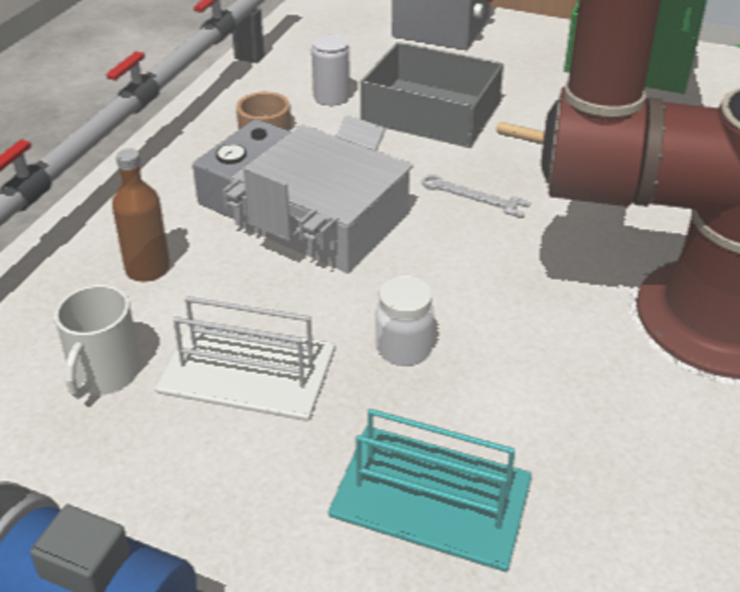

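The true rack is the white one at top crop (203,228), and the turquoise one at (125,418) is the decoy. The lid is at (425,190) with its handle on the right at (498,210) and hinges on the left. The housing is at the top, so washer +x is roughly world +x with a yaw near -12°. The tote is the big dark box at (672,245).

Next I fit the poses from both views.

```bash
cat > fit.py <<'E'
from h import *
from scipy.optimize import least_squares
T=lambda u,v:('top',120+u/2,130+v/2)
S=lambda u,v:('side',120+u/1.85,150+v/1.85)
C={n:calibration(n) for n in ['top','side']}
def fit(pairs,x0):
    def W(p,X): 
        c,s=np.cos(p[2]),np.sin(p[2]);X=np.array(X);return [p[0]+c*X[0]-s*X[1],p[1]+s*X[0]+c*X[1],X[2]]
    f=lambda p:np.concatenate([proj(C[m[0]],W(p,X))[0]-m[1:] for m,X in pairs])
    r=least_squares(f,x0,loss='soft_l1');return r.x,f(r.x)
if __name__=='__main__':
    lid=[(T(498,135),(.1,-.09,.085)),(T(467,283),(-.1,-.09,.085)),(T(345,260),(-.1,.078,.085)),
      (T(512,187),(.035,-.117,.1095)),(T(504,236),(-.035,-.117,.1095)),
      (S(411,165),(-.1,-.09,.085)),(S(300,125),(.1,-.09,.085)),(S(343,120),(.035,-.117,.1095)),(S(384,131),(-.035,-.117,.1095)),
      (S(248,174),(.035,.119,.15)),(S(287,185),(-.035,.119,.15))]
    rack=[(T(240,160),(.095,-.06,.01)),(T(153,168),(.095,.06,.01)),(T(163,298),(-.095,.06,.01)),(T(248,290),(-.095,-.06,.01)),
      (S(158,390),(.095,.06,.01)),(S(308,415),(-.095,.06,.01)),(S(335,346),(-.095,-.06,.01))]
    tote=[(T(738,173),(.1,-.08,.08)),(T(617,168),(.1,.08,.08)),(T(740,323),(-.1,-.08,.08)),(T(603,318),(-.1,.08,.08)),
      (S(362,83),(.1,.08,.08)),(S(474,108),(-.1,.08,.08)),(S(503,66),(-.1,-.08,.08)),(S(400,43),(.1,-.08,.08))]
    for n,p,x0 in [('washer',lid,(.55,0,-.2)),('rack',rack,(.5,.3,0)),('tote',tote,(.5,-.3,0))]:
        x,r=fit(p,x0);print(n,np.round(x[:2],4),np.degrees(x[2]).round(1),'px',r.reshape(-1,2).round(1).tolist())
    for n,m in [('bottle',T(292,98)),('jug',T(150,120)),('jar',T(262,360)),('can',T(652,140)),('tape',T(557,95))]:
        print(n,at_z(C[m[0]],m[1],m[2],0).round(3))
    print([a for a in dir(ctrl) if a[0]!='_'])
E
python3 fit.py
```

```text
washer [0.5604 0.0057] -9.6 px [[-1.7, 1.5], [0.3, -0.4], [-1.4, -1.3], [-2.0, -1.8], [-2.7, -0.5], [1.6, -1.3], [0.1, -0.5], [1.1, -3.2], [0.5, -2.1], [-0.3, -3.2], [2.2, -0.3]]
rack [0.5225 0.3078] 8.1 px [[-1.3, -0.8], [0.3, -0.3], [-0.9, 0.6], [-0.3, -0.2], [-1.3, -2.6], [1.1, 0.5], [1.6, -2.3]]
tote [ 0.5068 -0.3408] -2.4 px [[-1.6, 1.2], [-0.3, -0.5], [-2.7, 0.3], [4.6, -1.6], [-0.3, -0.8], [1.0, -0.4], [1.8, -1.4], [-0.6, -1.0]]
bottle [0.722 0.19  0.   ]
jug [0.682 0.395 0.   ]
jar [0.341 0.21  0.   ]
can [ 0.674 -0.337  0.   ]
tape [ 0.738 -0.199  0.   ]
['MotionError', 'get_obs', 'tcp_to_grasp']
```

```bash
cat > mv.py <<'E'
from h import *
from scipy.linalg import fractional_matrix_power as fmp
W=[.5604,.0057,-9.6]; RK=[.5225,.3078,8.1]; TO=[.5068,-.3408,-2.4]
def se(p,R): M=np.eye(4);M[:3,:3]=R;M[:3,3]=p;return M
def fr(w): return se([w[0],w[1],0],Rn.from_euler('z',w[2],degrees=True).as_matrix())
def cur():
    o=ctrl.get_obs();return se(o['tool_pos'],Rn.from_rotvec(o['tool_rot']).as_matrix())
def zx(z,x):
    z=np.array(z,float);z/=np.linalg.norm(z);x=np.array(x,float);return np.c_[x,np.cross(z,x),z]
def plan(Tg,n,T0=None):
    T0=cur() if T0 is None else T0
    M=np.real(fmp(np.linalg.inv(T0)@Tg,1/n))
    r=[0 if abs(v)<5e-6 else round(float(v),4) for v in M[:3,3]]+[round(float(v),2) for v in Rn.from_matrix(M[:3,:3]).as_rotvec(degrees=True)]
    P=[(T0@np.linalg.matrix_power(M,k))[:3,3].round(3).tolist() for k in range(0,n+1,max(1,n//4))]
    print(n,'rows',r,'path',P);return Tg
def grasp_tcp(w,pt,z,x=(1,0,0),back=0.):
    z=np.array(z,float);z/=np.linalg.norm(z)
    return fr(w)@se(np.array(pt)+z*(ctrl.tcp_to_grasp-back),zx(z,x))
GP=(0,.106-.2144,.0825+.0184)
E
python3 - <<'E'
from mv import *
plan(grasp_tcp(W,GP,(0,1,-1),back=.17),14)
E
```

```text
14 rows [0.0269, -0.0242, 0.012, 3.16, 0.73, 1.77] path [[0.179, -0.599, 0.231], [0.238, -0.506, 0.2], [0.306, -0.415, 0.184], [0.381, -0.33, 0.183], [0.465, -0.252, 0.194]]
```

```bash
python3 -m creep '[[1,0.0269,-0.0242,0.012,3.16,0.73,1.77],[1,0.0269,-0.0242,0.012,3.16,0.73,1.77],[1,0.0269,-0.0242,0.012,3.16,0.73,1.77],[1,0.0269,-0.0242,0.012,3.16,0.73,1.77],[1,0.0269,-0.0242,0.012,3.16,0.73,1.77],[1,0.0269,-0.0242,0.012,3.16,0.73,1.77],[1,0.0269,-0.0242,0.012,3.16,0.73,1.77],[1,0.0269,-0.0242,0.012,3.16,0.73,1.77],[1,0.0269,-0.0242,0.012,3.16,0.73,1.77],[1,0.0269,-0.0242,0.012,3.16,0.73,1.77],[1,0.0269,-0.0242,0.012,3.16,0.73,1.77],[1,0.0269,-0.0242,0.012,3.16,0.73,1.77],[1,0.0269,-0.0242,0.012,3.16,0.73,1.77],[1,0.0269,-0.0242,0.012,3.16,0.73,1.77],[1,0,0,0,0,0,0]]' 80
python3 - <<'E'
from mv import *
print(ctrl.get_obs()['q'].round(2) if hasattr(ctrl.get_obs()['q'],'round') else ctrl.get_obs()['q'])
c=calibration('wrist');im=get_image('wrist')
import pickle;pickle.dump(c,open('w1.pkl','wb'))
save('w1raw.png',im)
G=fr(W)
pts=[(.1,-.09,.085),(-.1,-.09,.085),(-.1,.078,.085),(.1,.078,.085),(.035,-.117,.1095),(-.035,-.117,.1095),(.035,.119,.15),(-.035,.119,.15)]
for q,p in zip(pts,proj(c,[(G@[*q,1])[:3] for q in pts])):
    print(q,p.round(0)); cv2.circle(im,tuple(int(v) for v in np.clip(p,-999,1999)),4,(255,0,0),1)
save('w1.png',im)
plan(grasp_tcp(W,GP,(0,1,-1),back=.17),1)
E
```

```text
t: 2.3
tool_pos: [0.5257, -0.2052, 0.2074]
tool_rot: [-2.348, 0.193, -0.079]
contact_force: [-0.1, -0.3, -1.5]
opening: 0.0857
[-0.8   0.16  1.68  0.62  1.79  0.92]
(0.1, -0.09, 0.085) [318.  97.]
(-0.1, -0.09, 0.085) [318. 326.]
(-0.1, 0.078, 0.085) [222. 279.]
(0.1, 0.078, 0.085) [209. 107.]
(0.035, -0.117, 0.1095) [320. 187.]
(-0.035, -0.117, 0.1095) [320. 275.]
(0.035, 0.119, 0.15) [141. 169.]
(-0.035, 0.119, 0.15) [149. 231.]
1 rows [0.0, -0.0002, -0.0009, -0.0, 0.2, 0.11] path [[0.525, -0.206, 0.207], [0.524, -0.207, 0.208]]
```

View pics/w1.png

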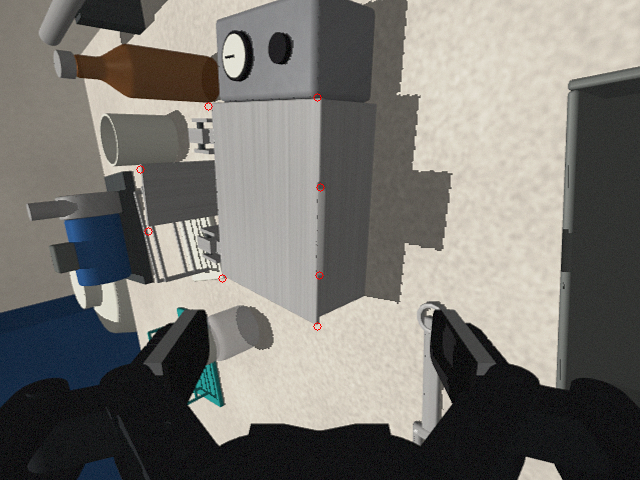

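The view is nearly edge-on along the handle. The lid's near edge is at column 318, rows 97–319. The red predictions are about 5–8 px off at the -x and far edges, so I zoom in to refine.

Run:
```python
import cv2
im=cv2.imread('pics/w1raw.png')[85:335,130:400]
cv2.imwrite('pics/w1z.png',cv2.resize(im,None,fx=2.4,fy=2.4,interpolation=cv2.INTER_CUBIC))
```

```text
(no output)
```

View pics/w1z.png

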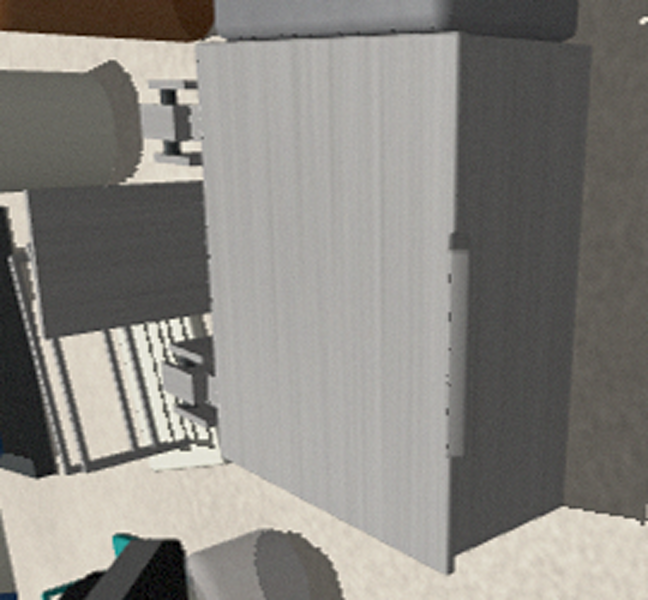

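Run:
```python
from fit import *
import fit,pickle
fit.C['wrist']=pickle.load(open('w1.pkl','rb'))
Z=lambda u,v:('wrist',130+u/2.4,85+v/2.4)
wr=[(Z(459,32),(.1,-.09,.085)),(Z(449,568),(-.1,-.09,.085)),(Z(219,458),(-.1,.078,.085)),(Z(199,44),(.1,.078,.085)),
 (Z(459,250),(.035,-.1169,.1094)),(Z(457,457),(-.035,-.1169,.1094)),(Z(28,193),(.035,.119,.15)),(Z(45,338),(-.035,.119,.15))]
top=[(T(498,135),(.1,-.09,.085)),(T(467,283),(-.1,-.09,.085)),(T(345,260),(-.1,.078,.085)),
      (T(512,187),(.035,-.117,.1095)),(T(504,236),(-.035,-.117,.1095)),
      (S(411,165),(-.1,-.09,.085)),(S(300,125),(.1,-.09,.085)),
      (S(248,174),(.035,.119,.15)),(S(287,185),(-.035,.119,.15))]
for p in (wr,wr+top,wr[:4]):
    x,r=fit.fit(p,(.55,0,-.2));print(np.round(x[:2],4),np.degrees(x[2]).round(2),r.reshape(-1,2).round(1).tolist())
```

```text
[0.562  0.0043] -10.98 [[-0.1, -0.8], [-0.3, 4.4], [0.2, -0.1], [-2.6, -0.3], [0.7, -0.5], [-0.3, 1.2], [-0.8, -0.6], [-0.3, 1.4]]
[0.562  0.0041] -10.89 [[-0.1, -0.9], [-0.1, 4.5], [0.3, 0.1], [-2.6, -0.1], [0.8, -0.7], [-0.2, 1.1], [-0.8, -0.4], [-0.2, 1.6], [-0.4, 1.9], [-0.1, -0.4], [-1.5, -2.7], [-1.3, -1.3], [-2.6, -0.1], [1.5, -1.1], [0.9, -1.1], [-1.3, -4.1], [0.7, -0.9]]
[0.5619 0.0041] -11.03 [[0.2, -0.5], [-0.2, 4.7], [0.2, -0.1], [-2.5, -0.2]]
```

```bash
sed -i 's/^W=\[[^]]*\]/W=[.562,.0042,-10.95]/' mv.py
cat > kin.py <<'E'
from mv import *
from scipy.optimize import least_squares
def fk(q,p):
    d1,a2,d4,d6,a1=p
    R=Rn.from_euler('ZYZYZ',[q[0],q[1]+q[2],q[3],q[4],q[5]+np.pi/2]).as_matrix() if 0 else (Rn.from_euler('z',q[0])*Rn.from_euler('y',q[1]+q[2])*Rn.from_euler('z',q[3])*Rn.from_euler('y',q[4])*Rn.from_euler('z',q[5]+np.pi/2)).as_matrix()
    r=a1+a2*np.sin(q[1])+d4*np.sin(q[1]+q[2]);z=d1+a2*np.cos(q[1])+d4*np.cos(q[1]+q[2])
    return se(np.array([r*np.cos(q[0]),r*np.sin(q[0]),z])+d6*R[:,2],R)
def ik(T,q0,p):
    lo=np.array([-3.01,-1.01,.06,-1.02,.09,-3.14]);hi=np.array([3.01,2.22,2.58,4.17,2.62,3.14])
    def f(q):
        E=np.linalg.inv(T)@fk(q,p);return np.r_[E[:3,3],.3*Rn.from_matrix(E[:3,:3]).as_rotvec()]
    r=least_squares(f,np.clip(q0,lo+1e-3,hi-1e-3),bounds=(lo,hi),xtol=1e-12,ftol=1e-12);return r.x,np.abs(r.fun).max()
E
python3 - <<'E'
from kin import *
o=ctrl.get_obs()
D=[([-1.4,.053,1.613,0,1.476,-.119],se([.179,-.599,.231],Rn.from_rotvec([3.109,.454,0]).as_matrix())),(o['q'],cur())]
print(np.round(D[1][1][:3,:3],3),fk(D[1][0],[.3,.4,.4,.2,0])[:3,:3].round(3))
f=lambda p:np.concatenate([(fk(q,p)-T)[:3,3] for q,T in D])
r=least_squares(f,[.35,.45,.45,.2,0]);print(r.x.round(4),r.fun.round(4));p=r.x;np.save('p.npy',p)
T=D[1][0]
H=fr(W)@se([0,.106,.084],np.eye(3))
G=grasp_tcp(W,GP,(0,1,-1));q,e=ik(G,D[1][0],p);print('grip',q.round(2),e.round(4))
for a in range(15,106,15):
    Tg=H@se([0,0,0],Rn.from_euler('x',-a,degrees=True).as_matrix())@np.linalg.inv(H)@G
    q,e=ik(Tg,q,p);print(a,q.round(2),e.round(4))
    if a==90:U=Tg;qu=q
for dz in(.05,.1,.12):
    V=U.copy();V[2,3]+=dz;q,e=ik(V,qu,p);print('lift',dz,q.round(2),e.round(4))
plan(G,8)
E
```

```text
[[ 0.987 -0.116  0.115]
 [-0.163 -0.698  0.698]
 [-0.001 -0.707 -0.707]] [[ 0.987 -0.116  0.115]
 [-0.163 -0.698  0.698]
 [-0.001 -0.707 -0.707]]
[-0.1202  0.8375  0.7888  0.4101 -0.2087] [-0.0735 -0.0127  0.     -0.      0.     -0.    ]
grip [-0.65  0.13  1.88  0.69  1.56  0.95] 0.0
15 [-0.51  0.04  1.82  0.5   1.48  1.16] 0.0
30 [-0.3  -0.02  1.76  0.26  1.44  1.42] 0.0
45 [-0.05 -0.02  1.69 -0.    1.47  1.71] 0.0
60 [ 0.2   0.02  1.63 -0.24  1.59  1.97] 0.0
75 [ 0.4   0.11  1.56 -0.44  1.77  2.15] 0.0
90 [ 0.56  0.22  1.51 -0.59  1.94  2.25] 0.0
105 [ 0.66  0.34  1.47 -0.73  2.11  2.3 ] 0.0
lift 0.05 [ 0.56  0.21  1.45 -0.61  2.    2.21] 0.0
lift 0.1 [ 0.56  0.21  1.4  -0.62  2.05  2.17] 0.0
lift 0.12 [ 0.56  0.21  1.37 -0.63  2.07  2.15] 0.0
8 rows [-0.0002, 0.0001, 0.021, -0.0, 0.14, 0.13] path [[0.525, -0.206, 0.207], [0.529, -0.177, 0.177], [0.534, -0.148, 0.147], [0.539, -0.118, 0.118], [0.544, -0.089, 0.088]]
```

```bash
python3 -m creep '[[1,-0.0002,0.0001,0.021,0,0.14,0.13],[1,-0.0002,0.0001,0.021,0,0.14,0.13],[1,-0.0002,0.0001,0.021,0,0.14,0.13],[1,-0.0002,0.0001,0.021,0,0.14,0.13],[1,-0.0002,0.0001,0.021,0,0.14,0.13],[1,-0.0002,0.0001,0.021,0,0.14,0.13],[1,-0.0002,0.0001,0.021,0,0.14,0.13],[1,-0.0002,0.0001,0.021,0,0.14,0.13],[0,0,0,0,0,0,0],[0,0,0,0,0,0,0],[0,0,0,0,0,0,0],[0,0,0,0,0,0,0],[0,0,0,0,0,0,0],[0,0,0,0,0,0,0]]' 90
sed -i 's/d1,a2,d4,d6,a1=p/d1,a2,d4,d6,b=p/; s/r=a1+a2/r=a2/; s/np.array(\[r\*np.cos(q\[0\]),r\*np.sin(q\[0\]),z\])/np.array([r*np.cos(q[0])-b*np.sin(q[0]),r*np.sin(q[0])+b*np.cos(q[0]),z])/' kin.py
python3 - <<'E'
from kin import *
o=ctrl.get_obs();print(np.round(o['q'],3),o['t'],o['wrist_torque'])
D=[([-1.4,.053,1.613,0,1.476,-.119],se([.179,-.599,.231],Rn.from_rotvec([3.109,.454,0]).as_matrix())),(np.array([-0.8,0.16,1.68,0.62,1.79,0.92]),se([0.5257,-0.2052,0.2074],Rn.from_rotvec([-2.348,.193,-.079]).as_matrix())),(np.array(o['q']),cur())]
f=lambda p:np.concatenate([(fk(q,p)-T)[:3,3]*(.2 if i==1 else 1) for i,(q,T) in enumerate(D)])
r=least_squares(f,[.35,.45,.45,.2,0]);print(r.x.round(4),r.fun.round(4));p=r.x;np.save('p.npy',p)
C0=cur();H=fr(W)@se([0,.106,.084],np.eye(3))
G=grasp_tcp(W,GP,(0,1,-1));print('dev',(np.linalg.inv(G)@C0)[:3,3].round(4))
rot=lambda a,dy=0:H@se([0,0,0],Rn.from_euler('x',-a,degrees=True).as_matrix())@np.linalg.inv(H)@C0
q=o['q']
for a in range(15,106,15):
    q,e=ik(rot(a),q,p);print(a,q.round(2),e.round(4))
plan(rot(90),18)
E
```

```text
t: 3.75
tool_pos: [0.544, -0.0902, 0.0902]
tool_rot: [-2.344, 0.225, -0.096]
contact_force: [-0.8, 1.3, 7.1]
opening: 0.0062
[-0.641  0.191  1.865  0.696  1.513  0.923] 3.75 [0.60932636 0.09191432 0.1467632 ]
[0.3885 0.1874 0.6125 0.2832 0.0732] [-0.0015  0.0009  0.0032 -0.0018  0.0017  0.0005  0.0012  0.0008 -0.0033]
dev [ 0.0003 -0.0011 -0.0025]
15 [-0.53 -0.13  2.01  0.5   1.47  1.12] 0.0
30 [-0.38 -0.31  2.05  0.26  1.45  1.35] 0.0
45 [-0.18 -0.32  1.98  0.    1.48  1.58] 0.0
60 [ 0.02 -0.17  1.8  -0.25  1.56  1.79] 0.0
75 [ 0.21  0.09  1.56 -0.48  1.69  1.96] 0.0
90 [ 0.36  0.45  1.23 -0.68  1.86  2.06] 0.0
105 [ 0.47  0.9   0.81 -0.88  2.04  2.07] 0.0
18 rows [0.0, -0.0134, -0.0115, -5.0, -0.0, -0.01] path [[0.544, -0.09, 0.09], [0.547, -0.076, 0.159], [0.554, -0.04, 0.219], [0.564, 0.014, 0.262], [0.577, 0.08, 0.284]]
```

```bash
python3 -m creep '[[0,0,-0.0067,-0.0058,-2.5,0,0],[0,0,-0.0134,-0.0115,-5,0,0],[0,0,-0.0134,-0.0115,-5,0,0],[0,0,-0.0124,-0.0125,-5,0,0],[0,0,-0.0134,-0.0115,-5,0,0],[0,0,-0.0134,-0.0115,-5,0,0],[0,0,-0.0134,-0.0115,-5,0,0],[0,0,-0.0067,-0.0058,-2.5,0,0],[0,0,0,0,0,0,0]]' 90
python3 - <<'E'
from kin import *
o=ctrl.get_obs();print(np.round(o['q'],3),o['wrist_torque'])
save('side1.png',get_image('side')[150:330,180:400])
im=cv2.imread('pics/side1.png');cv2.imwrite('pics/side1.png',cv2.resize(im,None,fx=2.5,fy=2.5))
E
```

```text
t: 4.65
tool_pos: [0.5514, -0.0504, 0.2046]
tool_rot: [-2.954, 0.281, -0.028]
contact_force: [0.1, 1.3, -2.8]
opening: 0.0065
[-0.314 -0.105  1.819  0.175  1.448  1.423] [ 0.01825148  0.02037832 -0.13964421]
```

View pics/side1.png

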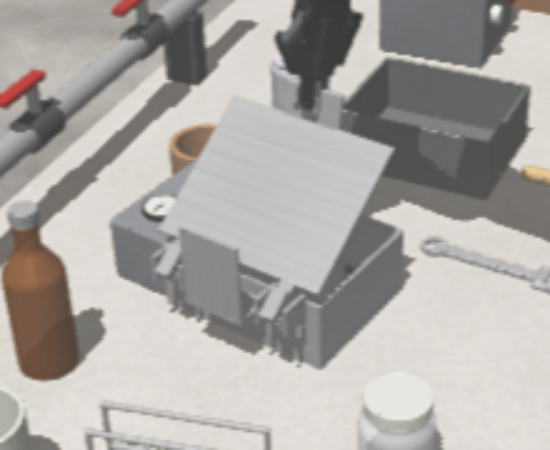

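The lid is held and swinging, standing at about 35° in the picture. I continue to upright.

```bash
python3 -m creep '[[0,0,-0.0067,-0.0058,-2.5,0,0],[0,0,-0.0134,-0.0115,-5,0,0],[0,0,-0.0134,-0.0115,-5,0,0],[0,0,-0.0134,-0.0115,-5,0,0],[0,0,-0.0134,-0.0115,-5,0,0],[0,0,-0.0134,-0.0115,-5,0,0],[0,0,-0.0134,-0.0115,-5,0,0],[0,0,-0.0134,-0.0115,-5,0,0],[0,0,-0.0134,-0.0115,-5,0,0],[0,0,-0.0134,-0.0115,-5,0,0],[0,0,-0.0134,-0.0115,-5,0,0],[0,0,-0.0067,-0.0058,-2.5,0,0],[0,0,0,0,0,0,0]]' 90
python3 - <<'E'
from kin import *
o=ctrl.get_obs();print(np.round(o['q'],3),o['wrist_torque'])
C=cur();z=C[:3,2];F=np.linalg.inv(fr(W))@C
print('tool z in washer',F[:3,2].round(3),'x',F[:3,0].round(3),'pos',F[:3,3].round(4))
# expected lid origin: grasp point -> origin: lid (0,.2144,-.0184), upright lid y=-z, z=+y
g=F[:3,3]-F[:3,2]*ctrl.tcp_to_grasp
print('lid origin washer',(g+[0,-.0184,-.2144]).round(4),'want y .106 z~.084')
V=C.copy();V[2,3]+=.13;plan(V,8)
E
```

```text
t: 6.0
tool_pos: [0.5841, 0.1146, 0.2862]
tool_rot: [2.346, -0.228, -0.093]
contact_force: [-1.4, 2.5, 9.9]
opening: 0.0066
[ 0.354  0.229  1.465 -0.682  1.853  2.061] [-0.2047768   0.39317676 -0.32391471]
tool z in washer [-0.    -0.708 -0.706] x [ 1.    -0.002  0.001] pos [0.0008 0.1126 0.2862]
lid origin washer [0.0008 0.1075 0.085 ] want y .106 z~.084
8 rows [0.0, 0.0115, -0.0115, 0.0, -0.0, 0.0] path [[0.584, 0.115, 0.286], [0.584, 0.115, 0.319], [0.584, 0.115, 0.351], [0.584, 0.115, 0.384], [0.584, 0.115, 0.416]]
```

```bash
python3 -m creep '[[0,0,0.004,-0.004,0,0,0],[0,0,0.006,-0.006,0,0,0],[0,0,0.008,-0.008,0,0,0],[0,0,0.01,-0.01,0,0,0],[0,0,0.012,-0.012,0,0,0],[0,0,0.014,-0.014,0,0,0],[0,0,0.014,-0.014,0,0,0],[0,0,0.012,-0.012,0,0,0],[0,0,0.008,-0.008,0,0,0],[0,0,0.004,-0.004,0,0,0],[0,0,0,0,0,0,0]]' 90
python3 - <<'E'
from kin import *
o=ctrl.get_obs();print(np.round(o['q'],3),o['wrist_torque'],o['t'])
im=get_image('side');save('side2r.png',im)
im=im[130:400,180:480];save('side2.png',cv2.resize(im,None,fx=2.2,fy=2.2))
p=np.load('p.npy');R0=cur()
# target above rack: lid upright, origin at rack centre, handle grip
def lidtcp(o,w=RK): return fr(w)@se(np.array(o)+[0,.0184,.2144]+np.array([0,-1,-1])/2**.5*ctrl.tcp_to_grasp,zx((0,-1,-1),(1,0,0)))
A=lidtcp((0,0,.214));q,e=ik(A,o['q'],p);print('above',q.round(2),e)
B=lidtcp((0,0,.03));q,e=ik(B,q,p);print('down',q.round(2),e)
plan(A,10)
E
```

```text
t: 7.1
tool_pos: [0.5833, 0.1138, 0.415]
tool_rot: [2.348, -0.228, -0.092]
contact_force: [-1.0, 0.3, -6.7]
opening: 0.0064
[ 0.353  0.172  1.316 -0.73   2.007  1.919] [ 1.04347584 -0.21536063  0.04143447] 7.1
above [ 0.7   0.55  0.91 -0.74  2.04  1.91] 7.291944825738028e-12
down [ 0.7   0.59  1.16 -0.67  1.81  2.11] 3.457956680169144e-14
10 rows [-0.007, -0.0139, -0.014, -0.0, 1.35, -1.35] path [[0.583, 0.114, 0.414], [0.576, 0.155, 0.414], [0.567, 0.196, 0.414], [0.554, 0.236, 0.415], [0.539, 0.275, 0.415], [0.522, 0.313, 0.415]]
```

View pics/side2.png

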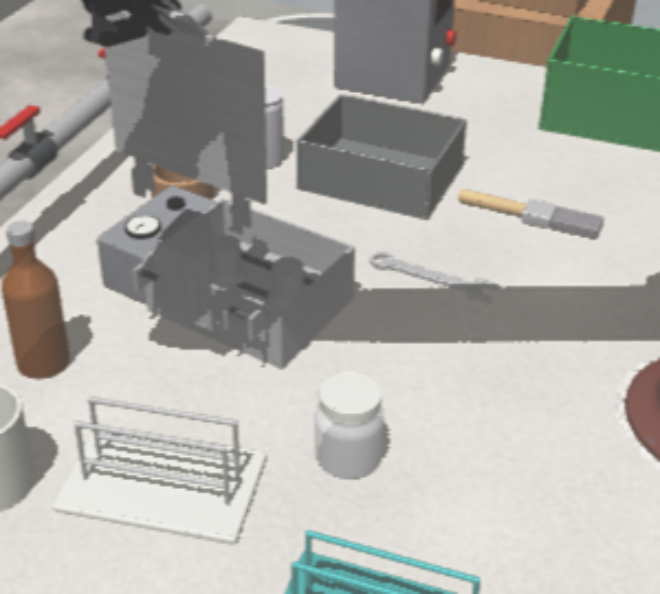

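The lid hangs upright and is clear of the hinge, and two ferrules show in the tray near crop (260,265). The rack fit needs about ±4 mm, so I take one zoom of the rack.

Run:
```python
import cv2,numpy as np
a=cv2.imread('pics/top0.png')[205:285,190:250]
b=cv2.imread('pics/side2r.png')[305:385,200:306]
a=cv2.resize(a,None,fx=6,fy=6,interpolation=cv2.INTER_CUBIC)[:, :]
b=cv2.resize(b,None,fx=4,fy=4,interpolation=cv2.INTER_CUBIC)
o=np.zeros((480,360+424,3),np.uint8);o[:480,:360]=a;o[:320,360:]=b
cv2.imwrite('pics/rackz.png',o)
```

```text
(no output)
```

View pics/rackz.png

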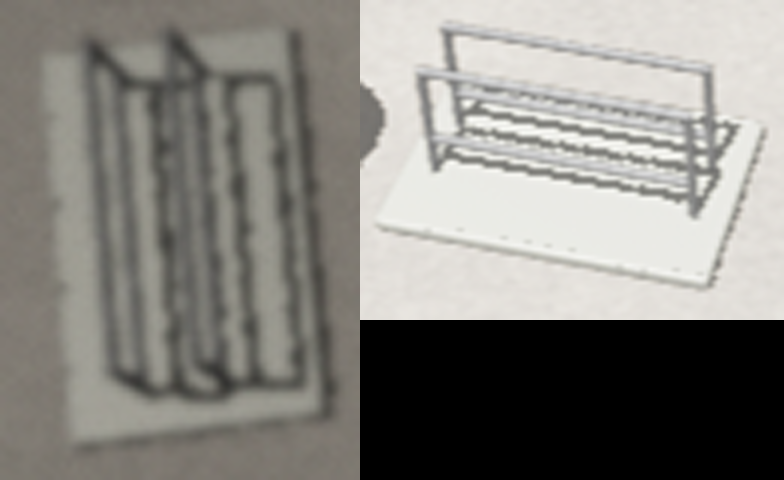

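Run:
```python
import fit
from fit import *
A=lambda u,v:('top',190+u/6-.4,205+v/6-.4); B=lambda u,v:('side',200+(u-360)/4-.4,305+v/4-.4)
for h in (.082,.092):
  ps=[(A(42,52),(.095,.06,.01)),(A(292,30),(.095,-.06,.01)),(A(325,412),(-.095,-.06,.01)),(A(72,445),(-.095,.06,.01)),
   (A(90,40),(.075,.018,h)),(A(113,375),(-.075,.018,h)),(A(172,35),(.075,-.018,h)),(A(190,380),(-.075,-.018,h)),
   (B(378,225),(.095,.06,.01)),(B(708,285),(-.095,.06,.01)),(B(762,127),(-.095,-.06,.01)),
   (B(436,168),(.075,.018,.01)),(B(695,213),(-.075,.018,.01)),(B(712,172),(-.075,-.018,.01)),
   (B(418,70),(.075,.018,h)),(B(690,120),(-.075,.018,h)),(B(446,27),(.075,-.018,h)),(B(710,68),(-.075,-.018,h))]
  for s in (ps[:8],ps[8:],ps):
    x,r=fit.fit(s,(.52,.3,.1));print(h,np.round(x[:2],4),np.degrees(x[2]).round(2),np.sqrt((r**2).mean()).round(2))
print(r.reshape(-1,2).round(1).tolist())
```

```text
Traceback (most recent call last):
AttributeError: 'function' object has no attribute 'fit'
```

Run:
```python
from fit import *
A=lambda u,v:('top',190+u/6-.4,205+v/6-.4); B=lambda u,v:('side',200+(u-360)/4-.4,305+v/4-.4)
for h in (.082,.092):
  ps=[(A(42,52),(.095,.06,.01)),(A(292,30),(.095,-.06,.01)),(A(325,412),(-.095,-.06,.01)),(A(72,445),(-.095,.06,.01)),
   (A(90,40),(.075,.018,h)),(A(113,375),(-.075,.018,h)),(A(172,35),(.075,-.018,h)),(A(190,380),(-.075,-.018,h)),
   (B(378,225),(.095,.06,.01)),(B(708,285),(-.095,.06,.01)),(B(762,127),(-.095,-.06,.01)),
   (B(436,168),(.075,.018,.01)),(B(695,213),(-.075,.018,.01)),(B(712,172),(-.075,-.018,.01)),
   (B(418,70),(.075,.018,h)),(B(690,120),(-.075,.018,h)),(B(446,27),(.075,-.018,h)),(B(710,68),(-.075,-.018,h))]
  for s in (ps[:8],ps[8:],ps):
    x,r=fit(s,(.52,.3,.1));print(h,np.round(x[:2],4),np.degrees(x[2]).round(2),np.sqrt((r**2).mean()).round(2))
print(r.reshape(-1,2).round(1).tolist())
```

```text
0.082 [0.5237 0.3086] 8.27 0.85
0.082 [0.5247 0.3103] 8.86 0.91
0.082 [0.5245 0.3094] 8.45 0.95
0.092 [0.5225 0.3072] 8.25 0.87
0.092 [0.5224 0.3141] 9.13 0.93
0.092 [0.5233 0.3104] 8.39 1.26
[[-0.9, 0.2], [-0.7, -0.8], [-0.8, 1.1], [-1.7, 0.6], [-1.4, -0.1], [-1.6, -0.6], [-1.6, -0.8], [-0.6, -3.0], [-1.0, -1.7], [0.3, -0.4], [1.7, -1.1], [0.7, 0.2], [0.2, 1.0], [0.7, -0.7], [0.9, -2.1], [-0.1, -2.8], [0.4, -2.5], [-0.2, -1.5]]
```

```bash
sed -i 's/RK=\[[^]]*\]/RK=[.524,.3094,8.45]/' mv.py
cat >> mv.py <<'E'
def lidtcp(o,w=None,tilt=0): # lid upright in frame w, origin at o
    w=w or RK; z=np.array([0,-1,-1])/2**.5
    T=se(np.array([0,.0184,.2144])+z*ctrl.tcp_to_grasp,zx(z,(1,0,0)))
    return fr(w)@se(o,Rn.from_euler('x',tilt,degrees=True).as_matrix())@T
E
python3 - <<'E'
from mv import *
plan(lidtcp((0,0,.2)),12)
E
```

```text
12 rows [-0.0056, -0.0125, -0.011, -0.0, 1.15, -1.15] path [[0.583, 0.114, 0.414], [0.575, 0.166, 0.411], [0.562, 0.217, 0.407], [0.545, 0.266, 0.404], [0.523, 0.315, 0.401]]
```

```bash
python3 -m creep '[[0,-0.0028,-0.0062,-0.0055,0,0.58,-0.58],[0,-0.0056,-0.0125,-0.011,0,1.15,-1.15],[0,-0.0056,-0.0125,-0.011,0,1.15,-1.15],[0,-0.0056,-0.0125,-0.011,0,1.15,-1.15],[0,-0.0056,-0.0125,-0.011,0,1.15,-1.15],[0,-0.0056,-0.0125,-0.011,0,1.15,-1.15],[0,-0.0056,-0.0125,-0.011,0,1.15,-1.15],[0,-0.0056,-0.0125,-0.011,0,1.15,-1.15],[0,-0.0056,-0.0125,-0.011,0,1.15,-1.15],[0,-0.0056,-0.0125,-0.011,0,1.15,-1.15],[0,-0.0056,-0.0125,-0.011,0,1.15,-1.15],[0,-0.0056,-0.0125,-0.011,0,1.15,-1.15],[0,-0.0028,-0.0062,-0.0055,0,0.58,-0.58],[0,0,0,0,0,0,0]]' 90
python3 - <<'E'
from mv import *
print(ctrl.get_obs()['q'])
plan(lidtcp((0,0,.2)),1)
plan(lidtcp((0,0,.12)),4)
a=get_image('side');b=get_image('top');
cs,ct=calibration('side'),calibration('top')
for im,c in((a,cs),(b,ct)):
    F=np.linalg.inv(lidtcp((0,0,0),[0,0,0]))  # lid frame-> tool
    L=cur()@F@fr([0,0,0])
    # lid-upright axes: x, y(=lid z), z(=-lid y)
    P=[(-.1,0,.028),(.1,0,.028),(.1,0,.196),(-.1,0,.196),(.065,0,-.014),(-.065,0,-.014)]
    for u in proj(c,[(L@[*p,1])[:3] for p in P]): cv2.circle(im,(int(round(u[0])),int(round(u[1]))),2,(255,0,0),1)
save('side3.png',np.hstack([cv2.resize(a[210:390,170:330],None,fx=2.9,fy=2.9,interpolation=cv2.INTER_CUBIC),cv2.resize(b[170:350,150:260],None,fx=2.9,fy=2.9,interpolation=cv2.INTER_CUBIC)]))
E
```

```text
t: 8.55
tool_pos: [0.5227, 0.3156, 0.4014]
tool_rot: [2.351, 0.177, 0.073]
contact_force: [0.3, 0.1, -6.5]
opening: 0.0061
[ 0.6984853   0.21592646  1.28914605 -0.72455302  1.99765835  1.93172584]
1 rows [0.0004, 0.0007, 0.001, -0.02, -0.12, 0.11] path [[0.523, 0.316, 0.401], [0.523, 0.315, 0.401]]
4 rows [0.0001, -0.014, 0.0144, -0.0, -0.03, 0.03] path [[0.523, 0.316, 0.401], [0.523, 0.315, 0.381], [0.523, 0.315, 0.361], [0.523, 0.315, 0.341], [0.523, 0.315, 0.321]]
```

View pics/side3.png

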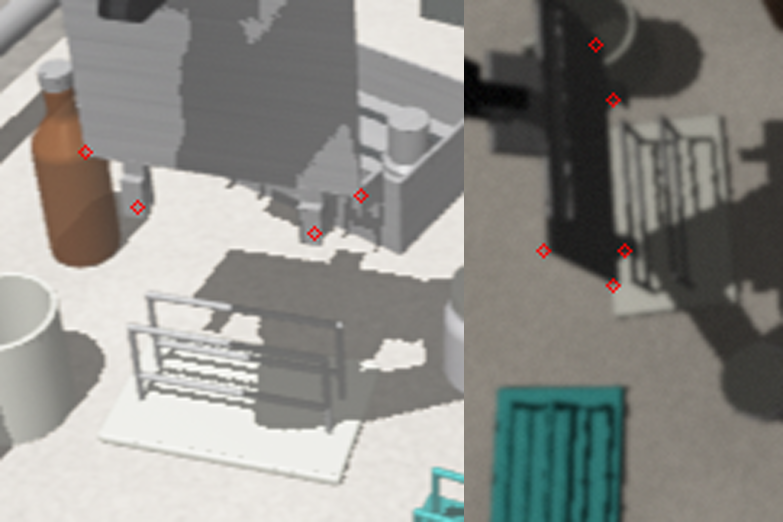

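The lid's projected corners agree with the picture within about 2 px. I lower it into the slot.

```bash
python3 -m creep '[[0,0.0004,-0.006,0.008,0,-0.12,0.11],[0,0,-0.0137,0.0137,0,0,0],[0,0,-0.0137,0.0137,0,0,0],[0,0,-0.0137,0.0137,0,0,0],[0,0,-0.0137,0.0137,0,0,0],[0,0,-0.0137,0.0137,0,0,0],[0,0,-0.0137,0.0137,0,0,0],[0,0,-0.01,0.01,0,0,0],[0,0,-0.007,0.007,0,0,0],[0,0,-0.004,0.004,0,0,0],[0,0,0,0,0,0,0]]' 90
python3 - <<'E'
from mv import *
F=np.linalg.inv(lidtcp((0,0,0),[0,0,0]));print('lid in rack',(np.linalg.inv(fr(RK))@cur()@F)[:3,3].round(4),ctrl.get_obs()['q'].round(2))
plan(lidtcp((0,0,.024)),4)
E
```

```text
t: 9.75
tool_pos: [0.524, 0.3131, 0.2449]
tool_rot: [2.351, 0.171, 0.07]
contact_force: [0.2, 0.4, -5.6]
opening: 0.0059
lid in rack [ 0.0003 -0.0015  0.0437] [ 0.69  0.29  1.46 -0.67  1.81  2.1 ]
4 rows [-0.0001, -0.0038, 0.0032, -0.0, 0.03, -0.02] path [[0.524, 0.313, 0.245], [0.524, 0.313, 0.24], [0.524, 0.314, 0.235], [0.523, 0.314, 0.23], [0.523, 0.315, 0.225]]
```

```bash
python3 -m creep '[[0,0,-0.0035,0.0033,0,0,0],[0,0,-0.0035,0.0033,0,0,0],[0,0,-0.0028,0.0025,0,0,0],[0,0,-0.002,0.0018,0,0,0],[0,0,-0.0015,0.0015,0,0,0],[0,0,0,0,0,0,0]]' 90
python3 - <<'E'
from mv import *
F=np.linalg.inv(lidtcp((0,0,0),[0,0,0]));print('lid in rack',(np.linalg.inv(fr(RK))@cur()@F)[:3,3].round(4))
E
```

```text
t: 10.35
tool_pos: [0.524, 0.3138, 0.2281]
tool_rot: [2.351, 0.17, 0.071]
contact_force: [-0.9, 0.4, -3.9]
opening: 0.0062
lid in rack [ 0.0008 -0.0008  0.0269]
```

Run:
```python
from mv import *
C=cur();C[2,3]-=.0025
L=C@np.linalg.inv(lidtcp((0,0,0),[0,0,0]))
P=L@se([0,-.0095,-.014],np.eye(3))
Tg=P@se([0,0,0],Rn.from_euler('x',7,degrees=True).as_matrix())@np.linalg.inv(P)@C
plan(Tg,7,C)
```

```text
7 rows [0, 0.0028, 0.0025, 1.0, 0.0, -0.0] path [[0.524, 0.314, 0.226], [0.525, 0.31, 0.226], [0.525, 0.306, 0.226], [0.526, 0.303, 0.226], [0.526, 0.299, 0.226], [0.527, 0.295, 0.226], [0.527, 0.291, 0.226], [0.528, 0.288, 0.226]]
```

```bash
python3 -m creep '[[0,0,-0.001,0.001,0,0,0],[0,0,-0.0008,0.0008,0,0,0],[0,0,0.0028,0.0025,1,0,0],[0,0,0.0028,0.0025,1,0,0],[0,0,0.0028,0.0025,1,0,0],[0,0,0.0028,0.0025,1,0,0],[0,0,0.0028,0.0025,1,0,0],[0,0,0.0028,0.0025,1,0,0],[0,0,0.0028,0.0025,1,0,0],[0,0,0,0,0,0,0]]' 90
```

```text
t: 11.35
tool_pos: [0.5284, 0.2881, 0.2281]
tool_rot: [2.475, 0.178, 0.066]
contact_force: [-3.5, 2.3, 8.1]
opening: 0.0063
```

```bash
python3 -m creep '[[0.15,0,0,0,0,0,0],[0.3,0,0,0,0,0,0],[0.5,0,0,0,0,0,0],[0.6,0,0,0,0,0,0],[0.6,0,0,0,0,0,0],[0.6,0,0,-0.01,0,0,0],[0.6,0,0,-0.02,0,0,0],[0.6,0,0,-0.03,0,0,0],[0.6,0,0,-0.04,0,0,0],[0.6,0,0,-0.02,0,0,0]]' 60
python3 - <<'E'
from mv import *
print(ctrl.get_obs()['q'].round(2),models.search_frame('top','lid')[:1])
a=get_image('side');b=get_image('top');save('top4r.png',b);save('side4r.png',a)
save('s4.png',np.hstack([cv2.resize(a[210:390,170:330],None,fx=2.9,fy=2.9,interpolation=cv2.INTER_CUBIC),cv2.resize(b[165:275,270:375],(498,522),interpolation=cv2.INTER_CUBIC)[:,:330]]))
E
```

```text
t: 12.35
tool_pos: [0.5172, 0.363, 0.3235]
tool_rot: [2.476, 0.179, 0.067]
contact_force: [0.2, 0.3, 0.8]
opening: 0.051
[ 0.72  0.27  1.32 -0.58  1.9   2.06] [{'extent': [156.5, 158.1, 210.1, 267.0], 'conf': 0.77}]
```

View pics/s4.png

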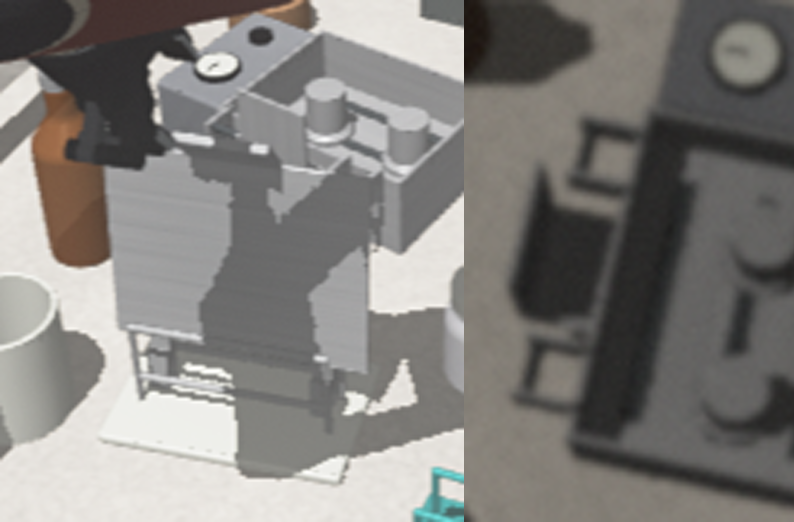

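The lid stands in the white rack leaning on a wire, hands off. Two ferrules show in the tray, with tube tops at side crop (326,88) and (408,119). I locate them and plan a vertical hover.

Run:
```python
from kin import *
cs,ct=calibration('side'),calibration('top')
S=lambda u,v:at_z(cs,170+u/2.9,210+v/2.9,.075); T=lambda u,v:at_z(ct,270+(u-464)/4.743,165+v/4.745,.075)
iw=np.linalg.inv(fr(W))
for n,s,t in (('a',S(326,88),T(765,240)),('b',S(408,119),T(740,385))):
    print(n,s.round(4),t.round(4),'washer',(iw@[*s,1])[:3].round(4),(iw@[*t,1])[:3].round(4))
T1=fr(W)@se([0,.11,.42],zx((0,0,-1),(1,0,0)))
T2=fr(W)@se([-.03,0,.30],zx((0,0,-1),(1,0,0)))
up=cur();up[2,3]+=.11
plan(up,4);plan(T1,10,up);plan(T2,5,T1)
p=np.load('p.npy');q=ctrl.get_obs()['q']
for t in(up,T1,T2): q,e=ik(t,q,p);print(q.round(2),e)
```

```text
a [ 0.6004 -0.0076  0.075 ] [ 0.5977 -0.0094  0.075 ] washer [ 0.0399 -0.0043  0.075 ] [ 0.0377 -0.0066  0.075 ]
b [0.511 0.009 0.075] [0.5131 0.0025 0.075 ] washer [-0.051  -0.0049  0.075 ] [-0.0477 -0.0109  0.075 ]
4 rows [0.0001, 0.0169, -0.0217, 0.0, -0.0, -0.0] path [[0.517, 0.362, 0.321], [0.517, 0.362, 0.349], [0.517, 0.362, 0.376], [0.517, 0.362, 0.404], [0.517, 0.362, 0.431]]
10 rows [0.0067, 0.0234, 0.0103, 3.75, -0.66, 1.86] path [[0.517, 0.362, 0.431], [0.537, 0.314, 0.442], [0.553, 0.264, 0.447], [0.566, 0.213, 0.445], [0.576, 0.162, 0.436], [0.583, 0.112, 0.42]]
5 rows [-0.006, 0.022, 0.024, 0.0, 0.0, 0.0] path [[0.583, 0.112, 0.42], [0.573, 0.092, 0.396], [0.563, 0.071, 0.372], [0.553, 0.051, 0.348], [0.543, 0.03, 0.324], [0.533, 0.01, 0.3]]
[ 0.73  0.71  0.66 -0.63  2.08  1.92] 1.6164325433720705e-10
[ 0.07 -0.05  1.41 -0.    1.78  1.83] 1.511013536514838e-13
[-0.12 -0.47  1.99 -0.    1.62  1.64] 2.9355409214559813e-09
```

```bash
python3 -m creep '[[0.8,0,0.0169,-0.0217,0,0,0],[0.8,0,0.0169,-0.0217,0,0,0],[0.8,0,0.0169,-0.0217,0,0,0],[0.8,0,0.0169,-0.0217,0,0,0],[0.8,0.0067,0.0234,0.0103,3.75,-0.66,1.86],[0.8,0.0067,0.0234,0.0103,3.75,-0.66,1.86],[0.8,0.0067,0.0234,0.0103,3.75,-0.66,1.86],[0.8,0.0067,0.0234,0.0103,3.75,-0.66,1.86],[0.8,0.0067,0.0234,0.0103,3.75,-0.66,1.86],[0.8,0.0067,0.0234,0.0103,3.75,-0.66,1.86],[0.8,0.0067,0.0234,0.0103,3.75,-0.66,1.86],[0.8,0.0067,0.0234,0.0103,3.75,-0.66,1.86],[0.8,0.0067,0.0234,0.0103,3.75,-0.66,1.86],[0.8,0.0067,0.0234,0.0103,3.75,-0.66,1.86],[0.8,-0.006,0.022,0.024,0,0,0],[0.8,-0.006,0.022,0.024,0,0,0],[0.8,-0.006,0.022,0.024,0,0,0],[0.8,-0.006,0.022,0.024,0,0,0],[0.8,-0.006,0.022,0.024,0,0,0],[0.8,0,0,0,0,0,0]]'
python3 - <<'E'
from mv import *
c=calibration('wrist');im=get_image('wrist')
print(models.search_frame('wrist','ferrule_a'))
for P in ([.0388,-.0055,.075],[-.0494,-.0079,.075]):
    for z in (.075,.025):
        u=proj(c,(fr(W)@[P[0],P[1],z,1])[:3])[0];print(u.round(0));cv2.circle(im,(int(u[0]),int(u[1])),5,(255,0,0),1)
save('w2.png',im);import pickle;pickle.dump(c,open('w2.pkl','wb'))
E
```

```text
t: 14.5
tool_pos: [0.5279, 0.0065, 0.2922]
tool_rot: [3.124, -0.309, -0.021]
contact_force: [0.2, 1.0, -0.4]
opening: 0.0679
[{'extent': [296.5, 195.3, 342.6, 245.2], 'conf': 0.81}, {'extent': [0.6, 185.5, 104.1, 431.5], 'conf': 0.36}]
[319. 130.]
[318. 130.]
[322. 224.]
[321. 213.]
```

View pics/w2.png

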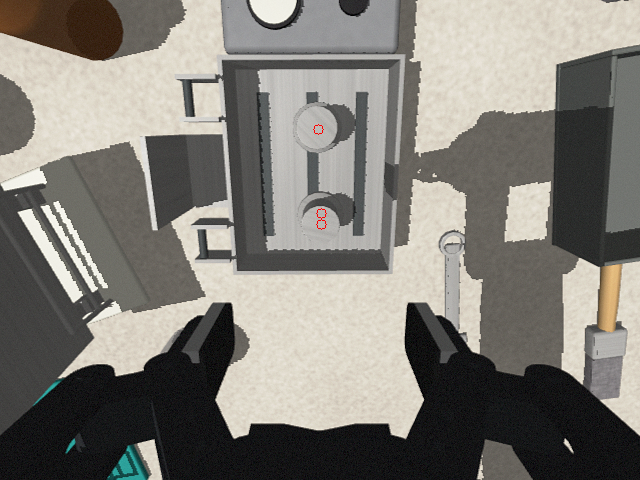

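Predicted and seen tube tops agree (A at (317,129), B at (320,221)). I descend on ferrule B.

```bash
cat >> mv.py <<'E'
FA=(.038,-.006);FB=(-.049,-.008);DN=zx((0,0,-1),(1,0,0))
E
python3 - <<'E'
from mv import *
up=fr(W)@se([*FB,.16],DN);g=fr(W)@se([*FB,.043],DN)
plan(up,5);plan(g,6,up)
E
```

```text
5 rows [-0.0034, 0.0011, 0.0275, 0.02, 0.06, -0.04] path [[0.531, 0.008, 0.297], [0.527, 0.008, 0.27], [0.523, 0.007, 0.242], [0.52, 0.007, 0.215], [0.516, 0.006, 0.187], [0.512, 0.006, 0.16]]
6 rows [0, 0, 0.0195, 0.0, 0.0, 0.0] path [[0.512, 0.006, 0.16], [0.512, 0.006, 0.14], [0.512, 0.006, 0.121], [0.512, 0.006, 0.102], [0.512, 0.006, 0.082], [0.512, 0.006, 0.062], [0.512, 0.006, 0.043]]
```

```bash
python3 -m creep '[[0.8,-0.0034,0.0011,0.0275,0,0.06,-0.04],[0.8,-0.0034,0.0011,0.0275,0,0.06,-0.04],[0.8,-0.0034,0.0011,0.0275,0,0.06,-0.04],[0.8,-0.0034,0.0011,0.0275,0,0.06,-0.04],[0.8,-0.0034,0.0011,0.0275,0,0.06,-0.04],[0.8,0,0,0.0195,0,0,0],[0.8,0,0,0.0195,0,0,0],[0.8,0,0,0.0195,0,0,0],[0.8,0,0,0.0195,0,0,0],[0.8,0,0,0.0195,0,0,0],[0.8,0,0,0.0165,0,0,0],[0.8,0,0,0,0,0,0],[0.4,0,0,0,0,0,0],[0.3,0,0,0,0,0,0],[0.3,0,0,0,0,0,0],[0.3,0,0,0,0,0,0],[0.3,0,0,0,0,0,0],[0.3,0,0,0,0,0,0]]' 50
python3 - <<'E'
from mv import *
C=cur();up=C.copy();up[2,3]+=.12
d=fr(TO)@se([0.045,0,.16],DN)
plan(d,12,up)
E
```

```text
t: 16.4
tool_pos: [0.5157, 0.0056, 0.0494]
tool_rot: [3.125, -0.297, 0.01]
contact_force: [0.3, 1.2, 5.9]
opening: 0.036
12 rows [0.0065, 0.0285, 0.0008, 0.01, -0.03, -0.71] path [[0.516, 0.006, 0.169], [0.52, -0.082, 0.167], [0.527, -0.169, 0.165], [0.538, -0.256, 0.162], [0.552, -0.343, 0.16]]
```

```bash
python3 -m creep '[[0.3,0,0,-0.01,0,0,0],[0.3,0,0,-0.022,0,0,0],[0.3,0,0,-0.022,0,0,0],[0.3,0,0,-0.022,0,0,0],[0.3,0,0,-0.022,0,0,0],[0.3,0,0,-0.022,0,0,0],[0.3,0.0065,0.0285,0.0008,0,0,-0.71],[0.3,0.0065,0.0285,0.0008,0,0,-0.71],[0.3,0.0065,0.0285,0.0008,0,0,-0.71],[0.3,0.0065,0.0285,0.0008,0,0,-0.71],[0.3,0.0065,0.0285,0.0008,0,0,-0.71],[0.3,0.0065,0.0285,0.0008,0,0,-0.71],[0.3,0.0065,0.0285,0.0008,0,0,-0.71],[0.3,0.0065,0.0285,0.0008,0,0,-0.71],[0.3,0.0065,0.0285,0.0008,0,0,-0.71],[0.3,0.0065,0.0285,0.0008,0,0,-0.71],[0.3,0.0065,0.0285,0.0008,0,0,-0.71],[0.3,0.0065,0.0285,0.0008,0,0,-0.71],[0.3,0,0,0,0,0,0]]'
python3 - <<'E'
from mv import *
d=fr(TO)@se([0.045,0,.036],DN);plan(d,6)
c=calibration('wrist');im=get_image('wrist')
for q in [(s*.1,t*.08,.08) for s in(1,-1) for t in (1,-1)]:
    print(q,proj(c,(fr(TO)@[*q,1])[:3])[0].round(0))
save('w3.png',im);print(ctrl.get_obs()['q'].round(2))
E
```

```text
t: 18.3
tool_pos: [0.549, -0.3456, 0.1585]
tool_rot: [3.137, -0.069, 0.002]
contact_force: [-0.8, 0.1, -1.6]
opening: 0.0359
6 rows [0.0004, -0.0005, 0.0204, 0.03, -0.01, -0.02] path [[0.549, -0.346, 0.158], [0.549, -0.345, 0.138], [0.55, -0.345, 0.118], [0.55, -0.344, 0.097], [0.551, -0.344, 0.077], [0.551, -0.343, 0.056], [0.552, -0.343, 0.036]]
(0.1, 0.08, 0.08) [173. 161.]
(0.1, -0.08, 0.08) [452. 160.]
(-0.1, 0.08, 0.08) [204. 444.]
(-0.1, -0.08, 0.08) [425. 443.]
[-0.67  0.16  1.62 -0.    1.36  0.94]
```

View pics/w3.png

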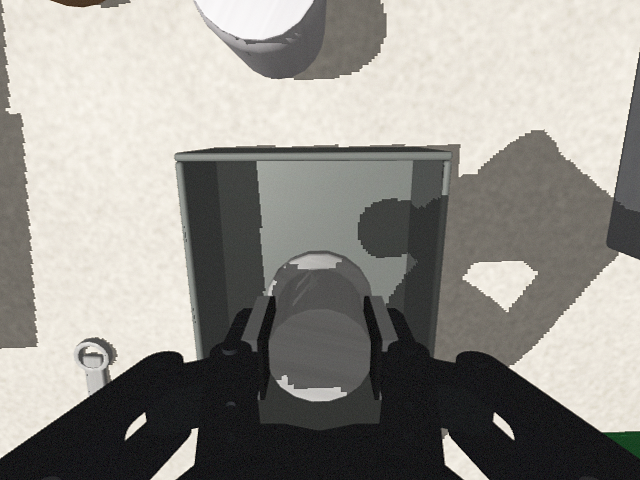

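The ferrule is held over the tote, and the tote rim corners at (176,155) and (450,155) match the prediction. I lower, release and rise.

```bash
python3 -m creep '[[0.3,0.0004,-0.0005,0.0204,0,0,0],[0.3,0.0004,-0.0005,0.0204,0,0,0],[0.3,0.0004,-0.0005,0.0204,0,0,0],[0.3,0.0004,-0.0005,0.0204,0,0,0],[0.3,0.0004,-0.0005,0.0204,0,0,0],[0.3,0,0,0.0135,0,0,0],[0.3,0,0,0.005,0,0,0],[0.3,0,0,0,0,0,0],[0.7,0,0,0,0,0,0],[0.7,0,0,0,0,0,0],[0.7,0,0,0,0,0,0],[0.7,0,0,-0.025,0,0,0],[0.7,0,0,-0.03,0,0,0],[0.7,0,0,-0.03,0,0,0],[0.7,0,0,-0.03,0,0,0],[0.7,0,0,-0.015,0,0,0],[0.7,0,0,0,0,0,0]]'
python3 - <<'E'
from mv import *
up=fr(W)@se([*FA,.16],DN);plan(up,12)
E
```

```text
t: 20.05
tool_pos: [0.5532, -0.3414, 0.1721]
tool_rot: [3.134, -0.064, 0.012]
contact_force: [0.7, -0.0, 0.1]
opening: 0.0595
12 rows [0.0007, -0.028, 0.0009, 0.03, -0.04, 0.72] path [[0.553, -0.341, 0.172], [0.56, -0.258, 0.169], [0.569, -0.174, 0.166], [0.582, -0.091, 0.163], [0.598, -0.009, 0.16]]
```

```bash
python3 -m creep '[[0.75,0.0007,-0.028,0.0009,0.03,-0.04,0.72],[0.75,0.0007,-0.028,0.0009,0.03,-0.04,0.72],[0.75,0.0007,-0.028,0.0009,0.03,-0.04,0.72],[0.75,0.0007,-0.028,0.0009,0.03,-0.04,0.72],[0.75,0.0007,-0.028,0.0009,0.03,-0.04,0.72],[0.75,0.0007,-0.028,0.0009,0.03,-0.04,0.72],[0.75,0.0007,-0.028,0.0009,0.03,-0.04,0.72],[0.75,0.0007,-0.028,0.0009,0.03,-0.04,0.72],[0.75,0.0007,-0.028,0.0009,0.03,-0.04,0.72],[0.75,0.0007,-0.028,0.0009,0.03,-0.04,0.72],[0.75,0.0007,-0.028,0.0009,0.03,-0.04,0.72],[0.75,0.0007,-0.028,0.0009,0.03,-0.04,0.72],[0.75,0,0,0,0,0,0],[0.75,0,0,0,0,0,0]]'
python3 - <<'E'
from mv import *
print(models.search_frame('top','ferrule_a'))
plan(fr(W)@se([*FA,.046],DN),6)
E
```

```text
t: 21.45
tool_pos: [0.5959, -0.0072, 0.1556]
tool_rot: [-3.124, 0.298, 0.014]
contact_force: [0.3, -1.0, -0.1]
opening: 0.0642
[{'extent': [324.8, 207.9, 340.5, 228.8], 'conf': 0.79}, {'extent': [317.7, 240.4, 338.8, 259.8], 'conf': 0.58}, {'extent': [199.4, 213.1, 244.2, 281.1], 'conf': 0.41}]
6 rows [0.0005, 0.0001, 0.0183, -0.03, 0.08, -0.0] path [[0.596, -0.008, 0.156], [0.596, -0.008, 0.138], [0.597, -0.008, 0.119], [0.597, -0.008, 0.101], [0.597, -0.008, 0.083], [0.598, -0.009, 0.064], [0.598, -0.009, 0.046]]
```

```bash
python3 -m creep '[[0.75,0.0005,0,0.0183,0,0,0],[0.75,0.0005,0,0.0183,0,0,0],[0.75,0.0005,0,0.0183,0,0,0],[0.75,0.0005,0,0.0183,0,0,0],[0.75,0.0005,0,0.0183,0,0,0],[0.75,0.0005,0,0.0153,0,0,0],[0.75,0,0,0,0,0,0],[0.3,0,0,0,0,0,0],[0.3,0,0,0,0,0,0],[0.3,0,0,0,0,0,0],[0.3,0,0,0,0,0,0],[0.3,0,0,0,0,0,0],[0.3,0,0,-0.01,0,0,0],[0.3,0,0,-0.022,0,0,0],[0.3,0,0,-0.022,0,0,0],[0.3,0,0,-0.022,0,0,0],[0.3,0,0,-0.022,0,0,0],[0.3,0,0,-0.022,0,0,0],[0.3,0,0,0,0,0,0]]' 50
python3 - <<'E'
from mv import *
plan(fr(TO)@se([-0.042,0,.165],DN),13)
E
```

```text
t: 23.4
tool_pos: [0.6018, -0.0082, 0.1747]
tool_rot: [-3.123, 0.3, -0.001]
contact_force: [-0.7, 0.1, -1.2]
opening: 0.0358
13 rows [-0.0074, 0.0266, 0.0007, -0.02, -0.0, -0.66] path [[0.602, -0.008, 0.175], [0.566, -0.083, 0.172], [0.532, -0.158, 0.17], [0.502, -0.235, 0.168], [0.474, -0.313, 0.166]]
```

```bash
python3 -m creep '[[0.3,-0.0074,0.0266,0.0007,0,0,-0.66],[0.3,-0.0074,0.0266,0.0007,0,0,-0.66],[0.3,-0.0074,0.0266,0.0007,0,0,-0.66],[0.3,-0.0074,0.0266,0.0007,0,0,-0.66],[0.3,-0.0074,0.0266,0.0007,0,0,-0.66],[0.3,-0.0074,0.0266,0.0007,0,0,-0.66],[0.3,-0.0074,0.0266,0.0007,0,0,-0.66],[0.3,-0.0074,0.0266,0.0007,0,0,-0.66],[0.3,-0.0074,0.0266,0.0007,0,0,-0.66],[0.3,-0.0074,0.0266,0.0007,0,0,-0.66],[0.3,-0.0074,0.0266,0.0007,0,0,-0.66],[0.3,-0.0074,0.0266,0.0007,0,0,-0.66],[0.3,-0.0074,0.0266,0.0007,0,0,-0.66],[0.3,0,0,0,0,0,0]]'
python3 - <<'E'
from mv import *
plan(fr(TO)@se([-0.042,0,.038],DN),6)
E
```

```text
t: 24.8
tool_pos: [0.4604, -0.341, 0.159]
tool_rot: [-3.135, 0.071, 0.013]
contact_force: [0.5, 0.9, -1.9]
opening: 0.0359
6 rows [0.0008, -0.0003, 0.0202, -0.05, 0.08, -0.03] path [[0.46, -0.341, 0.159], [0.461, -0.341, 0.139], [0.462, -0.34, 0.119], [0.462, -0.34, 0.099], [0.463, -0.34, 0.078], [0.464, -0.339, 0.058], [0.465, -0.339, 0.038]]
```

```bash
python3 -m creep '[[0.3,0.0008,-0.0003,0.0202,0,0,0],[0.3,0.0008,-0.0003,0.0202,0,0,0],[0.3,0.0008,-0.0003,0.0202,0,0,0],[0.3,0.0008,-0.0003,0.0202,0,0,0],[0.3,0.0008,-0.0003,0.0202,0,0,0],[0.3,0,0,0.014,0,0,0],[0.3,0,0,0.004,0,0,0],[0.3,0,0,0,0,0,0],[0.7,0,0,0,0,0,0],[0.7,0,0,0,0,0,0],[0.7,0,0,0,0,0,0],[0.7,0,0,-0.025,0,0,0],[0.7,0,0,-0.03,0,0,0],[0.7,0,0,-0.04,0,0,0],[0.7,0,0,-0.04,0,0,0],[0.7,0,0,-0.04,0,0,0],[0.7,-0.03,0,-0.04,0,0,0],[0.7,-0.04,0,-0.03,0,0,0],[0.7,-0.04,0,0,0,0,0],[0.7,0,0,0,0,0,0]]'
python3 - <<'E'
from mv import *
a=get_image('side');b=get_image('top')
print([ (np.round(r['extent']),round(r['conf'],2)) for r in models.search_frame('side','ferrule_a')[:3]])
save('end.png',np.hstack([cv2.resize(a[130:400,130:430],(440,396),interpolation=cv2.INTER_CUBIC),cv2.resize(b[140:390,160:510][:, :],(356,254))[:254].repeat(1,0) if 0 else cv2.copyMakeBorder(cv2.resize(b[140:320,150:505],(356,181),interpolation=cv2.INTER_CUBIC),0,215,0,0,cv2.BORDER_CONSTANT)]))
E
```

```text
t: 26.8
tool_pos: [0.3547, -0.3343, 0.2902]
tool_rot: [3.141, -0.071, -0.005]
contact_force: [1.0, -0.2, -0.7]
opening: 0.06
[(array([225., 213., 342., 294.]), 0.72), (array([339., 191., 349., 199.]), 0.47), (array([362., 195., 375., 204.]), 0.43)]
```

View pics/end.png

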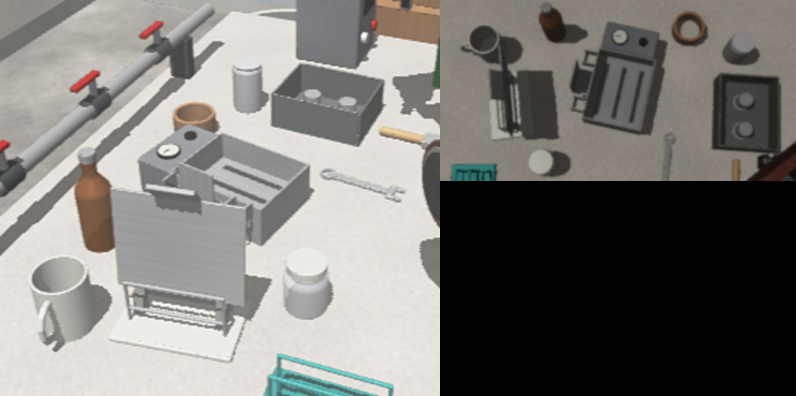

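Both ferrules stand in the tote at crop (313,97) and (348,102). The washer is empty, the lid stands handle up in the white rack, and the other items are where they were. The arm is clear, so I hand in.

```bash
python3 -c "
from station import finish_job,ctrl
print(finish_job(),ctrl.get_obs()['t'])"
```

```text
the job is handed in; nothing more can be done
the job is handed in; nothing more can be done
```

The job is done and handed in. I swung the washer lid upright by its handle, lifted it off the hinge pins and stood it handle up in the slot of the white rack, leaning on a wire. I then put both ferrules upright in the grey tote.

The last pictures, at 26.9 s, show an empty catch tray, the lid standing in the rack, both ferrules in the tote, the arm clear and nothing else visibly moved. The forces I read after each move stayed under about 15 N.

Two readings disagreed:
- **Gripper opening:** it read about 2 mm less than the true thickness, both on the handle and on the ferrules. The grips held anyway.
- **Ferrule detector:** the network also reported false ferrules, a big box over the washer in the side picture and another around the rack in the top one. I went by the pictures instead.

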